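Hold a lapping holder flush on a tilted lapping plate

ROBOT

A 6-joint arm with a two-finger parallel gripper is mounted at the origin on the work surface. World frame = base frame: x ahead of the robot, y to its left, z up, the work surface at z = 0. Lengths are in m, angles in rad, forces in N, time in s.
With the tool pointing down it reaches from about 0.275 to 0.85 m from the base axis. Payload 5.2 kg.
Tool frame: the origin (TCP) lies between the finger pads; the fingertips stand manip.finger_overhang ahead of it and the grasp point (between the pads) lies 5 mm behind it (manip.finger_overhang is the distance from the TCP to the fingertips, in m); x points along the fingers, y is the direction in which the jaws open and shut, and the axes are right-handed (so a half turn about x gives the same grasp; the last joint's range is limited). The gripper opens to 85 mm and grips with 20 to 120 N. Pads are 22 mm wide; open, the fingers measure 114 mm over their backs; the gripper's body (76 mm by 85 mm) begins 54 mm behind the grasp point. The pads swing forward as they close: fully open they stand 13 mm farther back than shut.
Start: joints at [-1.488, 0.259, 1.535, -0, 1.348, -0.203], TCP at [0.155, -0.528, 0.245] pointing down, gripper open.
Joint ranges: [-3.14, 3.14], [-0.91, 2.08], [0.19, 2.58], [-1.22, 4.36], [0.22, 2.71], [-3.12, 3.12]. Speed limits (rad/s): [2.57, 2.57, 3.14, 3.14, 3.14, 3.14].

INTERFACE

Orientations are given as a 3x3 rotation matrix whose columns are the frame's x, y, z axes.
In Python, from rig import readout, optics, finish_job, manip gives the robot as it stands. The module is installed in compiled form; this text tells all that it offers.
- The arm moves only by the tool apply_moves, never from a script. Its argument "series" is a list of rows, each a list of 3 entries, a list of its own where there are three numbers: the shift along the tool's x, y, z in mm, then the turn, a rotation vector about the tool's x, y, z in degrees, then the closure, from -1 (fully open) to 1 (shut), so that 0 is half open. In form: [[[dx, dy, dz], [rx, ry, rz], fingers], ...]. A call has 1 to 12 rows; each row is the pose to reach, as a shift and turn from the pose measured when the call began, along the tool's axes at that moment; what a row does not reach only later rows make up. A row lasts 1/8 s, in which the tool goes at most 62.5 mm and 10.7 degrees, less where a joint would pass 70% of its speed; a pose out of reach is approached as far as the arm can. A call with a gripper value outside its range is refused whole. The fingers move at their own pace and stop on an object; "grip_force" is the grip in N (left out, the last holds). Time passes only in rows, so rows that repeat a pose let the fingers close. It gives the time, the measured TCP pose, the force and the opening at its end, in the units of the state.
- readout.get_obs(): the state, without advancing time (a new reading comes with each control period).
- optics.get_image(name): name is "scene" or "top"; returns a dict with "img" (420x560x3 uint8, red, green, blue), "fov_y" (degrees; the focal length in pixels is half the picture's height over the tangent of half this angle, whatever the lens; pixels are square), "cx", "cy" (the principal point, pixels), "rvec" (rotation vector, rad) and "tvec" (3), from world to camera coordinates, as OpenCV has them. Camera axes: x right, y down, z forward; pixel columns grow to the right and rows downward; lengths in m; the calibration is good to about 2 mm. A picture is of the moment at which its call begins. There is no depth.
- finish_job(): hands the job in, once; it reports no verdict.
Trained networks look in a picture, given as the dict that the camera call returned (one of the last four; its "shot" number tells which), for a name from the list of things; names that differ only in an ending like _2 or _b are one class to them, and where a whole thing is asked for, a point or a joint stands for the part that bears it (a point fixed in the world has none). Each returns a list of dicts, best first, with "score" (0 to 1); they miss things now and then, are a little off and sometimes report something else, mostly with a low value. They report only what shows in the picture. A call takes as long as a camera call. They do not tell look-alikes from the thing itself.
- optics.boxes_of(picture, thing): "xy" ([column, row] in pixels, amid what is visible of it).
- optics.trace(picture, thing): "mask" (420x560 bool, what is visible of it) and "xy" ([column, row] in pixels, amid what is visible of it).
- optics.spot_point(picture, thing): "xy" ([column, row] in pixels: a listed point, or the origin of a listed thing).
The state is a dict: "time_s": time; "qpos": joint angles; "joint_vel": joint speeds; "tau": joint torques, N m; "position": TCP position; "orientation": TCP orientation; "force": force on the tool from outside, world axes, zero at the start; "wrist_torque": the same for the moment, N m; "finger_gap": finger opening in m.
Only numpy, scipy, OpenCV 4.12 (cv2) and the standard library are available. Lean on these libraries where they do the work, as an engineer would, in place of code of your own. Each camera call takes 0.05 s, during which the arm holds its last target. There are 200 camera calls.

TASK

On the goldsmith's bench, take the lid of the grey parts box by its upright tab, tip it up about the opposite edge, lift it off and lay it flat on the bench, right way up. Then take the lapping holder (square brass foot on a wooden stem) out of the box, set its foot on the middle of the sloping steel plate, and tilt it until the foot lies flush against the slope. Finish while still holding the stem, pressing the foot lightly and steadily on the plate; leave the jar, the burr stand and the steel block where they are.

Things in the scene. Friction and masses are not known exactly. Their poses are not given: they have to be found in the camera images.
- box: Grey open box screwed to the bench, 140 (x) x 120 (y) x 70 high, walls and floor 5 thick. Origin: centre of the underside; z up, x along its long side. Its place and yaw vary; it may be on the left or the right.
- box_heel (a point): Point on the box's rim: middle of the outer top edge on the box's -x side (70 from the centre, 70 up).
- lid: Loose aluminium lid (about 110 to 220 g) lying on the box's rim: plate 146 (x) x 126 (y) x 5 thick, with a 6 high locating lip under it (outer size 124 x 104, about 3 clearance to the box's inside). Origin: centre of the plate's underside (70 up on the box; 6 above the bench when it lies on its lip); z up, x along the long side, towards the tab.
- lid_tab (a point): Point to grip on the lid's upright tab, at (50, 0, 20) in the lid's frame. The tab is 24 along x, 12 thick along y, and runs from 5 to 33 above the lid's origin: pinch it from above across its 12 thickness (fingers closing along the lid's y).
- lid_heel (a point): Middle of the lid's lower edge on the side away from the tab, at (-73, 0, 0) in the lid's frame: the edge about which the lid tips up.
- holder: Lapping holder, upright in the box (under the lid; 100 to 190 g): brass foot 44 x 44 x 8 with a square wooden stem 14 x 14, total height 60. Origin: centre of the foot's underside, near the middle of the box's floor; z along the stem, x and y square to its faces; yaw varies. Gripped lightly (4 N), the stem swivels between the pads when the foot is pressed; at 12 N it stays put.
- plate: Flat steel plate 120 (x) x 110 (y) x 12 thick of the tilting lapping stage, clamped at a slope that varies between about 12 and 30 degrees; it does not yield when pressed. Origin: centre of its top face, 100 above the bench; z: outward normal of the face; y level, x up the slope. It slopes down towards the robot's side, with a yaw that varies by up to 0.35 rad.
- stage: Dark steel base of the tilting stage, screwed to the bench: foot 130 (x) x 140 (y) x 12, two side cheeks (98 high, 40 long, outer faces 65 from the middle) that carry the plate, with round black clamp knobs outside them. Origin: centre of the underside. On the left or the right of the robot, on the other side from the box.
- jar: Bystander: white screw-top jar with a blue band, 60 across, 85 tall, standing beyond the work. Origin: centre of the underside.
- burr_stand: Bystander: round dark wooden stand 68 across, 30 high, with thin steel burrs standing in it (to 63). Origin: centre of the underside. At the robot's far left.
- bench_block: Bystander: plain steel block 64 x 64 x 20 at the robot's far right. Origin: centre of the underside.
Not all that is in view belongs to the job. What is shaped like the stage but green is not meant. There is more than one size of the lid; the one meant has the size given above.

How it is judged:
By the outcome, as a careful person would: the job done as asked, in the order asked, and still so for the second after the job is handed in, while the arm keeps its last pose, push and grip.
It also fails if it takes over 69 s, if anything falls off the work surface, if the arm or the gripper's body presses on something with over 40 N, if the wrist force passes 120 N, or if a joint passes its speed limit or range.

## Working session

There is one attempt and no reset: what is moved stays moved. The work goes in short steps, Python scripts to look and compute and a tool call to move; the robot and the scene stay as the last step left them, time stands still between calls to the robot, and variables do not carry over. Pictures are saved under pics/ and viewed, about 8 in all and at most 12, crops included, and the job is handed in when it is done.

Besides the shell and the picture viewer there is one more tool, called as name(argument=value, ...) on one line, values as JSON. apply_moves: Moves the arm, as the interface text tells. Its arguments: {"type":"object","properties":{"series":{"type":"array","items":{"type":"array"}},"grip_force":{"type":"number"}},"required":["series"]}

```bash
mkdir -p pics
cat > h.py <<'E'
import numpy as np, cv2
from rig import readout, optics, finish_job, manip
def cam(p):
    f=p["img"].shape[0]/2/np.tan(np.radians(p["fov_y"])/2)
    K=np.array([[f,0,p["cx"]],[0,f,p["cy"]],[0,0,1.]])
    R=cv2.Rodrigues(np.array(p["rvec"],float))[0]; t=np.array(p["tvec"],float).reshape(3)
    return K,R,t
def proj(p,X):
    K,R,t=cam(p); c=(np.atleast_2d(X)@R.T+t)@K.T; return c[:,:2]/c[:,2:]
def ray(p,xy):
    K,R,t=cam(p); d=R.T@np.linalg.inv(K)@np.array([xy[0],xy[1],1.]); return -R.T@t,d/np.linalg.norm(d)
def onz(p,xy,z):
    o,d=ray(p,xy); return o+d*(z-o[2])/d[2]
def save(p,n): cv2.imwrite("pics/"+n,cv2.cvtColor(p["img"],cv2.COLOR_RGB2BGR))
E
python3 - <<'E'
from h import *
o=readout.get_obs(); print(o["position"],o["orientation"],manip.finger_overhang,o["finger_gap"])
for n in("scene","top"):
    p=optics.get_image(n); save(p,n+"0.png"); print(n,p["fov_y"],p["cx"],p["cy"],ray(p,(280,210)))
    for th,z in(("box",0),("lid",.07),("lid_tab",.09),("lid_heel",.07),("box_heel",.07),("plate",.1),("stage",0),("jar",0),("burr_stand",0),("bench_block",0),("holder",.005)):
        for r in optics.spot_point(p,th): print(th,np.round(r["xy"],1),round(r["score"],2),np.round(onz(p,r["xy"],z),3))
E
```

```text
[ 0.15505067 -0.52716353  0.24445993] [[-1.29984923e-04  2.81906669e-01 -9.59441824e-01]
 [ 1.86748549e-03 -9.59440090e-01 -2.81906413e-01]
 [-9.99998248e-01 -1.82838727e-03 -4.01743867e-04]] 0.014 0.0854681721679081
scene 56.321895239197886 273.8132144829354 201.257467017461 (array([0.92126084, 0.7630609 , 1.00702382]), array([-0.32534772, -0.57282322, -0.75234462]))
box [318.6 265.8] 0.89 [0.487 0.247 0.   ]
lid [319.  253.5] 0.89 [0.494 0.248 0.07 ]
lid [432.3 290.4] 0.89 [0.285 0.489 0.07 ]
lid_tab [307.6 255.7] 0.87 [0.536 0.251 0.09 ]
lid_tab [432.6 307.2] 0.73 [0.332 0.532 0.09 ]
lid_heel [336.9 240.1] 0.69 [0.421 0.231 0.07 ]
lid_heel [437. 262.] 0.69 [0.209 0.426 0.07 ]
plate [237.3 156.3] 0.93 [ 0.545 -0.215  0.1  ]
plate [292.3 142.1] 0.88 [ 0.335 -0.197  0.1  ]
plate [180.5 168.6] 0.78 [ 0.742 -0.243  0.1  ]
plate [354.8 335.4] 0.56 [0.557 0.505 0.1  ]
stage [184.7 188.3] 0.97 [ 0.741 -0.248  0.   ]
stage [288.7 157.9] 0.81 [ 0.33  -0.225  0.   ]
stage [241.3 180.5] 0.58 [ 0.545 -0.194  0.   ]
jar [198.1 235.2] 0.94 [ 0.771 -0.027  0.   ]
burr_stand [354.9 337.7] 0.69 [0.
[... 580 characters left out ...]
136.9 210.5] 0.24 [0.503 0.46  0.07 ]
box_heel [206.8 231.1] 0.58 [0.431 0.235 0.07 ]
plate [353.9 257.4] 0.95 [ 0.335 -0.224  0.1  ]
plate [356.1 126.8] 0.88 [ 0.758 -0.252  0.1  ]
plate [345.8 189.6] 0.74 [ 0.55  -0.209  0.1  ]
stage [353.4 260.5] 0.68 [ 0.333 -0.237  0.   ]
stage [349.2 135.9] 0.61 [ 0.762 -0.244  0.   ]
stage [208.5 230.2] 0.34 [0.444 0.241 0.   ]
jar [284.4 138.3] 0.57 [ 0.759 -0.02   0.   ]
jar [206.8 210.8] 0.45 [0.51  0.247 0.   ]
jar [207.7 232.9] 0.42 [0.435 0.243 0.   ]
jar [139.6 210. ] 0.25 [0.518 0.473 0.   ]
burr_stand [138.2 211.3] 0.95 [0.514 0.478 0.   ]
burr_stand [285.5 136.4] 0.2 [ 0.766 -0.024  0.   ]
bench_block [412.1 204.9] 0.9 [ 0.514 -0.443  0.   ]
```

View pics/scene0.png

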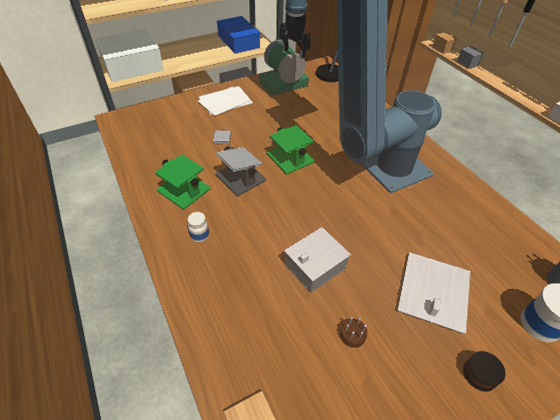

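View pics/top0.png

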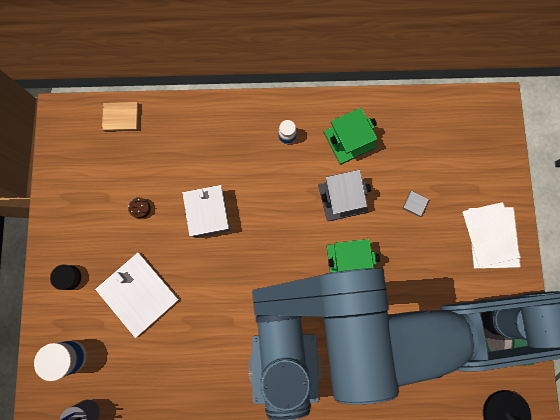

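The scene view shows the lidded box at (318,262) and the grey stage at (240,165) between two green look-alikes. An oversized lid lies on the bench at (435,292). Next I fit the lid and plate poses to their silhouettes in both views.

```bash
cat >> h.py <<'E'
from scipy.optimize import minimize
from scipy.spatial.transform import Rotation as Ro
def bx(lo,hi): return np.array([[x,y,z] for x in(lo[0],hi[0]) for y in(lo[1],hi[1]) for z in(lo[2],hi[2])],float)/1000
LID=[bx((-73,-63,0),(73,63,5)),bx((38,-6,5),(62,6,33))]
PLATE=[bx((-60,-55,-12),(60,55,0))]
HOLD=[bx((-22,-22,0),(22,22,8)),bx((-7,-7,8),(7,7,60))]
def render(p,parts,R,t,s=4):
    m=np.zeros((420*s,560*s),np.uint8)
    for b in parts:
        q=(proj(p,b@R.T+t)+.5)*s-.5
        cv2.fillConvexPoly(m,cv2.convexHull(np.round(q*16).astype(np.int32)),255,shift=4)
    return cv2.resize(m,(560,420),interpolation=cv2.INTER_AREA)/255.
def fit(pm,parts,pose,x0,step):
    def c(x):
        R,t=pose(x); e=0
        for p,m in pm:
            r=render(p,parts,R,t); e+=np.abs(r-m).sum()/m.sum()
        return e
    x0=np.array(x0,float); sim=np.vstack([x0]+[x0+np.eye(len(x0))[i]*step[i] for i in range(len(x0))])
    for k in range(2):
        r=minimize(c,sim[0] if k==0 else r.x,method="Nelder-Mead",options=dict(initial_simplex=sim if k==0 else np.vstack([r.x]+[r.x-np.eye(len(x0))[i]*step[i]/2 for i in range(len(x0))]),xatol=1e-4,fatol=1e-5,maxiter=400))
    return r.x,r.fun
def near(p,thing,xyz):
    q=proj(p,xyz)[0]; L=[r for r in optics.trace(p,thing) if np.hypot(*(np.array(r["xy"])-q))<25]
    return L[0]["mask"].astype(float) if L else None
E
python3 - <<'E'
from h import *
P=[optics.get_image(n) for n in("scene","top")]
rz=lambda a:Ro.from_euler("z",a).as_matrix()
lp=lambda x:(rz(x[2]),np.array([x[0],x[1],.07]))
pp=lambda x:(Ro.from_euler("ZY",[x[2],-x[3]]).as_matrix(),np.array([x[0],x[1],.1]))
L=[near(p,"lid",[.49,.245,.075]) for p in P]; S=[near(p,"plate",[.547,-.21,.1]) for p in P]
for nm,M,parts,pose,x0,st in(("lid",L,LID,lp,[.49,.245,.1],[.01,.01,.1]),("plate",S,PLATE,pp,[.547,-.21,.1,.35],[.01,.01,.1,.1])):
    pm=[(p,m) for p,m in zip(P,M) if m is not None]; print(nm,len(pm),[m.sum() for _,m in pm])
    for sel in(pm,pm[:1],pm[1:]):
        x,f=fit(sel,parts,pose,x0,st); print(np.round(x,4),np.round(np.degrees(x[2:]),1),round(f,3))
E
```

```text
lid 2 [np.float64(1893.0), np.float64(1751.0)]
[0.4996 0.2422 0.1725] [9.9] 0.075
[0.499  0.2428 0.1732] [9.9] 0.028
[0.4995 0.2414 0.1693] [9.7] 0.041
plate 2 [np.float64(666.0), np.float64(1311.0)]
[ 0.5427 -0.2091  0.2134  0.334 ] [12.2 19.1] 0.124
[ 0.5417 -0.2076  0.2243  0.3328] [12.9 19.1] 0.073
[ 0.5432 -0.2095  0.1999  0.3651] [11.5 20.9] 0.04
```

```bash
cat >> h.py <<'E'
def rel(R,t,n=1,R0=None,t0=None):
    """rows from the measured pose to (R,t), in n equal parts"""
    o=readout.get_obs(); R0=np.array(o["orientation"]); t0=np.array(o["position"])
    d=R0.T@(t-t0)*1000; v=Ro.from_matrix(R0.T@R).as_rotvec(degrees=True)
    print("to",np.round(t,4),"move",np.round(d,1),"turn",np.round(v,1),"T",round(o["time_s"],2))
    return d,v
def tool(x,y):
    x=np.array(x,float);x/=np.linalg.norm(x);y=np.array(y,float);y-=x*(x@y);y/=np.linalg.norm(y)
    return np.column_stack([x,y,np.cross(x,y)])
YL=np.radians(9.9); LX=np.array([np.cos(YL),np.sin(YL),0]); LY=np.array([-np.sin(YL),np.cos(YL),0]); LC=np.array([.4995,.242,.07])
E
python3 -c "
from h import *
rel(tool([0,0,-1],-LY),LC+.05*LX+[0,0,.09]); rel(tool([0,0,-1],-LY),LC+.05*LX+[0,0,.023])"
```

```text
to [0.5488 0.2506 0.16  ] move [  85.3 -635.7 -597.1] turn [ 6.5 -0.   0. ] T 1.5
to [0.5488 0.2506 0.093 ] move [ 152.3 -635.7 -597.1] turn [ 6.5 -0.   0. ] T 1.5
```

apply_moves(series=[[[20, -160, -150], [6.5, 0, 0], -0.3], [[20, -320, -300], [6.5, 0, 0], -0.3], [[40, -480, -450], [6.5, 0, 0], -0.3], [[60, -635.7, -597], [6.5, 0, 0], -0.3], [[85, -635.7, -597], [6.5, 0, 0], -0.3], [[85, -635.7, -597], [6.5, 0, 0], -0.3], [[85, -635.7, -597], [6.5, 0, 0], -0.3], [[85, -635.7, -597], [6.5, 0, 0], -0.3], [[85, -635.7, -597], [6.5, 0, 0], -0.3], [[85, -635.7, -597], [6.5, 0, 0], -0.3], [[85, -635.7, -597], [6.5, 0, 0], -0.3], [[85, -635.7, -597], [6.5, 0, 0], -0.3]], grip_force=60)

```text
time_s: 3.0
position: [0.4928, 0.1406, 0.1742]
orientation: [[0.001, 0.172, -0.985], [-0.0, -0.985, -0.172], [-1.0, 0.0, -0.001]]
force: [1.2, -1.1, -0.1]
finger_gap: 0.0556
```

```bash
python3 -c "
from h import *
o=readout.get_obs();print(o['position'],o['finger_gap'],o['qpos'])
rel(tool([0,0,-1],-LY),LC+.05*LX+[0,0,.023])"
```

```text
[0.49276517 0.14055404 0.17423186] 0.05561165319076569 [ 6.01227116e-02  2.52018053e-01  1.72825701e+00 -3.47676364e-04
  1.16031760e+00  1.45816357e+00]
to [0.5488 0.2506 0.093 ] move [ 81.3 -98.8 -74. ] turn [ 0.  -0.1 -0. ] T 3.0
```

apply_moves(series=[[[20, -99, -74], [0, 0, 0], -0.4], [[20, -99, -74], [0, 0, 0], -0.4], [[20, -99, -74], [0, 0, 0], -0.4], [[20, -99, -74], [0, 0, 0], -0.4], [[50, -99, -74], [0, 0, 0], -0.4]])

```text
time_s: 3.62
position: [0.5504, 0.2499, 0.1269]
orientation: [[0.007, 0.171, -0.985], [0.001, -0.985, -0.171], [-1.0, 0.0, -0.007]]
force: [0.1, 1.1, -0.5]
finger_gap: 0.0598
```

Run:
```python
from h import *
rel(tool([0,0,-1],-LY),LC+.05*LX+[0,0,.023])
p=optics.get_image("scene"); im=cv2.cvtColor(p["img"],cv2.COLOR_RGB2BGR)
c=proj(p,LC+.05*LX+[0,0,.02])[0].astype(int); a=im[c[1]-60:c[1]+60,c[0]-80:c[0]+80]
cv2.imwrite("pics/tab.png",cv2.resize(a,None,fx=4,fy=4,interpolation=cv2.INTER_CUBIC)); print(c)
```

```text
to [0.5488 0.2506 0.093 ] move [33.9 -1.   1.7] turn [-0.1 -0.4 -0. ] T 3.62
[303 257]
```

View pics/tab.png

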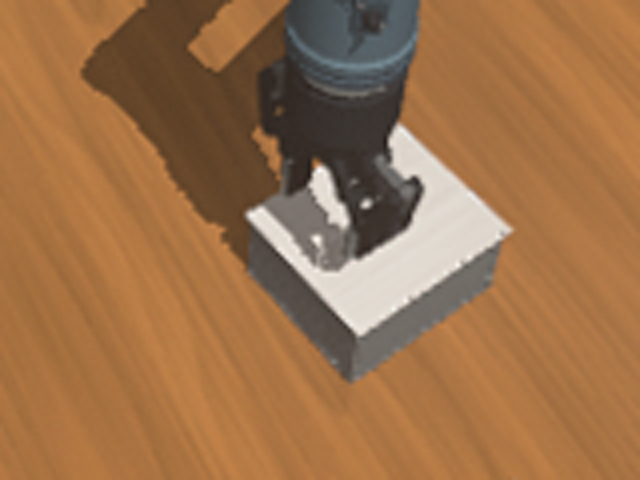

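The crop shows the open jaws straddling the tab, around crop pixel (325,245). I descend and close.

apply_moves(series=[[[20, -1, 1.5], [0, -0.4, 0], -0.4], [[34, -1, 1.5], [0, -0.4, 0], -0.4], [[34, -1, 1.5], [0, -0.4, 0], -0.4], [[34, -1, 1.5], [0, -0.4, 0], 1], [[34, -1, 1.5], [0, -0.4, 0], 1], [[34, -1, 1.5], [0, -0.4, 0], 1], [[34, -1, 1.5], [0, -0.4, 0], 1], [[34, -1, 1.5], [0, -0.4, 0], 1], [[34, -1, 1.5], [0, -0.4, 0], 1]])

```text
time_s: 4.8
position: [0.5468, 0.2501, 0.0895]
orientation: [[-0.005, 0.171, -0.985], [-0.001, -0.985, -0.171], [-1.0, 0.001, 0.005]]
force: [1.2, 0.3, 5.3]
finger_gap: 0.0107
```

Run:
```python
from h import *
o=readout.get_obs(); print(o["position"],o["finger_gap"],o["force"])
R0=np.array(o["orientation"]);t0=o["position"]
piv=LC-.0715*LX
for th in(5,10,15,20,25,28):
    A=Ro.from_rotvec(-LY*np.radians(th)).as_matrix()   # lid x turns upward
    rel(A@R0,piv+A@(t0-piv)+[0,0,.0005])
```

```text
[0.54679584 0.25007788 0.08952818] 0.010714998473954131 [1.19280402 0.32315463 5.26745187]
to [0.5447 0.2497 0.1004] move [-10.8   0.    2.2] turn [ 0.  5. -0.] T 4.8
to [0.5417 0.2492 0.1105] move [-20.9   0.    5.3] turn [ 0. 10. -0.] T 4.8
to [0.5378 0.2485 0.1203] move [-30.7   0.    9.3] turn [ 0. 15. -0.] T 4.8
to [0.5331 0.2477 0.1297] move [-40.1   0.   14.1] turn [ 0. 20. -0.] T 4.8
to [0.5276 0.2467 0.1387] move [-49.1   0.1  19.7] turn [ 0. 25. -0.] T 4.8
to [0.524  0.2461 0.1438] move [-54.2   0.1  23.4] turn [ 0. 28. -0.] T 4.8
```

apply_moves(series=[[[-5.5, 0, 1], [0, 2.5, 0], 1], [[-11, 0, 2.2], [0, 5, 0], 1], [[-16, 0, 3.7], [0, 7.5, 0], 1], [[-21, 0, 5.3], [0, 10, 0], 1], [[-26, 0, 7.2], [0, 12.5, 0], 1], [[-31, 0, 9.3], [0, 15, 0], 1], [[-35.5, 0, 11.6], [0, 17.5, 0], 1], [[-40, 0, 14], [0, 20, 0], 1], [[-44.6, 0, 16.8], [0, 22.5, 0], 1], [[-49, 0, 19.7], [0, 25, 0], 1], [[-49, 0, 19.7], [0, 25, 0], 1], [[-49, 0, 19.7], [0, 25, 0], 1]])

```text
time_s: 6.3
position: [0.5279, 0.2469, 0.139]
orientation: [[0.412, 0.171, -0.895], [0.071, -0.985, -0.155], [-0.908, 0.0, -0.418]]
force: [0.1, -0.1, -1.1]
finger_gap: 0.0108
```

Run:
```python
from h import *
o=readout.get_obs(); print(o["position"],o["finger_gap"],o["force"],o["wrist_torque"])
p=optics.get_image("scene"); im=cv2.cvtColor(p["img"],cv2.COLOR_RGB2BGR)
a=im[190:310,240:400]
cv2.imwrite("pics/tip.png",cv2.resize(a,None,fx=4,fy=4,interpolation=cv2.INTER_CUBIC))
```

```text
[0.52794256 0.24692562 0.13902113] 0.010778159503980868 [ 0.06649755 -0.09623209 -1.05866435] [-0.07212732  0.21164699 -0.05358948]
```

View pics/tip.png

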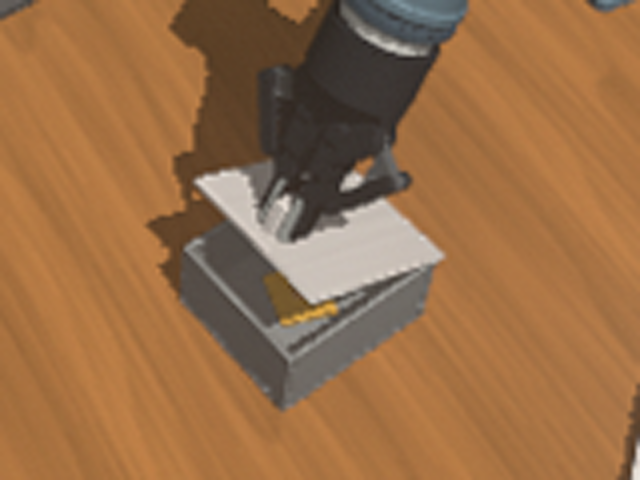

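The lid is tipped about 25° with its heel edge still on the rim, and the holder's brass foot shows below it. I lift it next.

Run:
```python
from h import *
R=np.array(readout.get_obs()["orientation"]); t=readout.get_obs()["position"]
rel(R,t+[0,0,.1])
Rp=tool([-.005,0,-1],[0,-1,0])
rel(Rp,np.array([.498,.02,.20]));
```

```text
to [0.5281 0.2469 0.2389] move [-90.8   0.  -41.8] turn [0. 0. 0.] T 6.35
to [0.498 0.02  0.2  ] move [-84.  218.5  36.6] turn [  9.7 -24.9   2.1] T 6.35
```

apply_moves(series=[[[-23, 0, -10.5], [0, 0, 0], 1], [[-45, 0, -21], [0, 0, 0], 1], [[-68, 0, -31], [0, 0, 0], 1], [[-91, 0, -42], [0, 0, 0], 1], [[-91, 0, -42], [0, 0, 0], 1], [[-91, 40, -30], [2, -5, 0.4], 1], [[-90, 80, -15], [4, -10, 0.8], 1], [[-89, 120, 0], [6, -15, 1.3], 1], [[-87, 160, 15], [8, -20, 1.7], 1], [[-85, 200, 28], [9.7, -25, 2.1], 1], [[-84, 218.5, 36.6], [9.7, -25, 2.1], 1], [[-84, 218.5, 36.6], [9.7, -25, 2.1], 1]])

```text
time_s: 7.85
position: [0.4974, 0.0187, 0.1981]
orientation: [[-0.009, -0.003, -1.0], [-0.0, -1.0, 0.003], [-1.0, 0.0, 0.009]]
force: [-0.2, 0.6, -1.3]
finger_gap: 0.0112
```

Run:
```python
from h import *
o=readout.get_obs(); print(o["position"],o["finger_gap"],o["force"])
Rp=tool([-.005,0,-1],[0,-1,0])
rel(Rp,np.array([.498,.02,.06])); rel(Rp,np.array([.498,.02,.027]))
P=[optics.get_image(n) for n in("scene","top")]
pm=[]
for p in P:
    m=near(p,"lid",[.45,.02,.19]); print(m is not None and m.sum())
p=P[0]; im=cv2.cvtColor(p["img"],cv2.COLOR_RGB2BGR); cv2.imwrite("pics/lift.png",cv2.resize(im[130:330,190:390],None,fx=3,fy=3))
```

```text
[0.49738341 0.0187398  0.1980512 ] 0.011173415539445796 [-0.18117603  0.58578732 -1.28331909]
to [0.498 0.02  0.06 ] move [138.   -1.3  -1.9] turn [-0.2  0.2 -0. ] T 7.85
to [0.498 0.02  0.027] move [171.   -1.3  -2.2] turn [-0.2  0.2 -0. ] T 7.85
1155.0
966.0
```

View pics/lift.png

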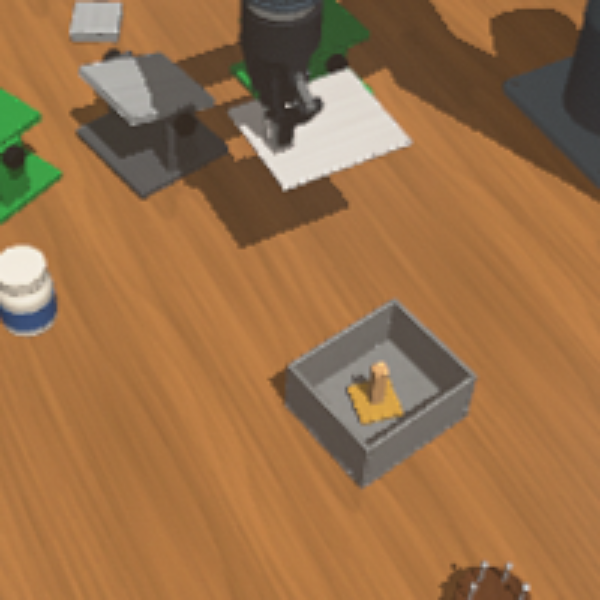

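The lid is held level, the box is open and the holder stands upright at crop pixel (377,395). I lower the lid.

apply_moves(series=[[[40, -1, -2], [0, 0, 0], 1], [[80, -1, -2], [0, 0, 0], 1], [[120, -1, -2], [0, 0, 0], 1], [[150, -1, -2], [0, 0, 0], 1], [[162, -1, -2], [0, 0, 0], 1], [[168, -1, -2], [0, 0, 0], 1], [[170, -1, -2], [0, 0, 0], 1], [[171, -1, -2], [0, 0, 0], 1], [[171, -1, -2], [0, 0, 0], 1]])

```text
time_s: 9.18
position: [0.4994, 0.0217, 0.0295]
orientation: [[-0.005, 0.0, -1.0], [-0.0, -1.0, -0.0], [-1.0, 0.0, 0.005]]
force: [0.3, 0.2, -1.4]
finger_gap: 0.0108
```

Run:
```python
from h import *
o=readout.get_obs(); print(o["position"],o["finger_gap"],o["force"])
pose=lambda x:(Ro.from_euler("z",x[2]).as_matrix(),np.array([x[0],x[1],.005]))
P=[optics.get_image(n) for n in("scene","top")]; pm=[]
for p in P:
    for r in optics.spot_point(p,"holder"): print(r["xy"],r["score"],onz(p,r["xy"],.005))
    m=near(p,"holder",[.5,.242,.02]); 
    if m is not None: pm.append((p,m)); print(m.sum())
for sel in(pm,pm[:1],pm[1:]):
  for a in(0,.7):
    x,f=fit(sel,HOLD,pose,[.5,.242,a],[.01,.01,.2]); print(np.round(x,4),np.degrees(x[2])%90,f)
```

```text
[0.49940104 0.02165555 0.02945925] 0.010750827990081995 [ 0.26678847  0.15266866 -1.44534753]
213.0
[207.7, 214.0] 0.53 [0.4983921  0.24299213 0.005     ]
158.0
[ 0.4976  0.2371 -0.2345] 76.56488364412854 0.3809850415473731
[0.4982 0.2373 1.3133] 75.2485167284447 0.3839203334510246
[ 0.4977  0.2385 -0.2543] 75.43009420997181 0.174574242842677
[0.498  0.2384 1.2861] 73.68575630674476 0.175863021264844
[ 0.4983  0.2364 -0.2286] 76.90425229462824 0.18997269793993546
[0.4984 0.2363 1.3378] 76.65199440601978 0.1891536361379995
```

apply_moves(series=[[[2, 0, 0], [0, 0, 0], 1], [[4, 0, 0], [0, 0, 0], 1], [[4, 0, 0], [0, 0, 0], 1], [[5, 0, 0], [0, 0, 0], 1], [[5, 0, 0], [0, 0, 0], 1]])

```text
time_s: 10.1
position: [0.499, 0.0217, 0.0255]
orientation: [[-0.005, 0.0, -1.0], [-0.0, -1.0, -0.0], [-1.0, 0.0, 0.005]]
force: [-5.2, 0.6, 16.6]
finger_gap: 0.0114
```

apply_moves(series=[[[-0.5, 0, 0], [0, 0, 0], 1], [[-0.5, 0, 0], [0, 0, 0], 0.3], [[-0.5, 0, 0], [0, 0, 0], -0.3], [[-0.5, 0, 0], [0, 0, 0], -0.3], [[-0.5, 0, 0], [0, 0, 0], -0.3], [[-0.5, 0, 0], [0, 0, 0], -0.3], [[-20, 0, 0], [0, 0, 0], -0.3], [[-60, 0, 0], [0, 0, 0], -0.3], [[-120, 0, 0], [0, 0, 0], -0.3], [[-170, 0, 0], [0, 0, 0], -0.3], [[-170, 0, 0], [0, 0, 0], -0.3]])

```text
time_s: 11.48
position: [0.5026, 0.0214, 0.1999]
orientation: [[0.004, 0.001, -1.0], [-0.002, -1.0, -0.001], [-1.0, 0.002, -0.004]]
force: [0.7, 0.1, -0.4]
finger_gap: 0.0558
```

Run:
```python
from h import *
o=readout.get_obs(); print(o["position"],o["finger_gap"],o["force"])
pose=lambda x:(Ro.from_euler("z",x[2]).as_matrix(),np.array([x[0],x[1],x[3]]))
p=optics.get_image("scene"); m=near(p,"lid",[.45,.02,.01])
if m is not None:
    x,f=fit([(p,m)],LID,pose,[.45,.02,0,.006],[.01,.01,.1,.005]); print(x,f)
hy=np.radians(-14); 
for a in(hy,hy+np.pi/2):
    for s in(1,-1):
        y=s*np.array([np.cos(a),np.sin(a),0]); rel(tool([0,0,-1],y),np.array([.498,.2375,.2]))
save(p,"laid.png")
```

```text
[0.50264637 0.02135627 0.19990093] 0.055842357160118504 [ 0.70256987  0.08536191 -0.42203509]
[0.4516319  0.02106669 0.01143865 0.00577884] 0.03518433812094045
to [0.498  0.2375 0.2   ] move [  -4.6 -215.7    1.7] turn [-76.    0.2   0.1] T 11.57
to [0.498  0.2375 0.2   ] move [  -4.6 -215.7    1.7] turn [104.    0.2  -0.3] T 11.57
to [0.498  0.2375 0.2   ] move [  -4.6 -215.7    1.7] turn [-1.66e+02  1.00e-01  4.00e-01] T 11.57
to [0.498  0.2375 0.2   ] move [  -4.6 -215.7    1.7] turn [14.   0.3 -0.1] T 11.57
```

View pics/laid.png

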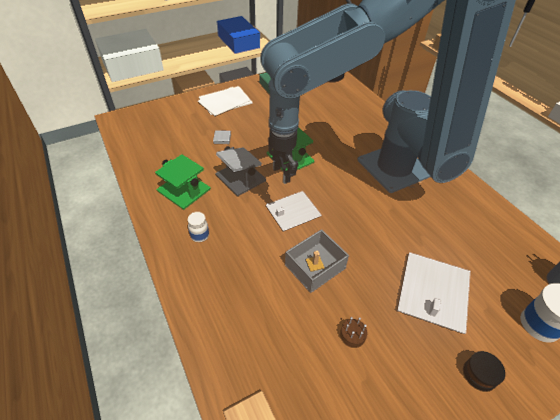

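The scene view shows the lid flat and tab up at (294,210); its fitted height is 5.8 mm. Next I go to the holder.

apply_moves(series=[[[0, -60, 0.5], [4, 0, 0], -0.3], [[0, -120, 1], [8, 0, 0], -0.3], [[0, -180, 1.5], [14, 0.3, 0], -0.3], [[-4, -215.7, 1.7], [14, 0.3, 0], -0.3], [[20, -215.7, 1.7], [14, 0.3, 0], -0.3], [[60, -215.7, 1.7], [14, 0.3, 0], -0.3], [[80, -215.7, 1.7], [14, 0.3, 0], -0.3], [[80, -215.7, 1.7], [14, 0.3, 0], -0.3]])

```text
time_s: 12.58
position: [0.4948, 0.2368, 0.1117]
orientation: [[-0.007, -0.241, -0.97], [-0.003, -0.97, 0.241], [-1.0, 0.005, 0.006]]
force: [0.8, -0.5, 0.7]
finger_gap: 0.0559
```

Run:
```python
from h import *
o=readout.get_obs(); print(o["position"])
a=np.radians(-104); rel(tool([0,0,-1],[np.cos(a),np.sin(a),0]),np.array([.498,.2375,.042]))
pose=lambda x:(Ro.from_euler("z",x[2]).as_matrix(),np.array([x[0],x[1],.005]))
p=optics.get_image("scene"); im=cv2.cvtColor(p["img"],cv2.COLOR_RGB2BGR)
for s in optics.spot_point(p,"holder"): print(s["xy"],s["score"],onz(p,s["xy"],.005))
cv2.imwrite("pics/over.png",cv2.resize(im[200:300,250:390],None,fx=5,fy=5,interpolation=cv2.INTER_CUBIC))
```

```text
[0.49482359 0.23677513 0.11169756]
to [0.498  0.2375 0.042 ] move [69.7 -1.8 -3.3] turn [ 0.   0.4 -0.3] T 12.57
[314.2, 267.0] 0.74 [0.50311496 0.24746817 0.005     ]
```

View pics/over.png

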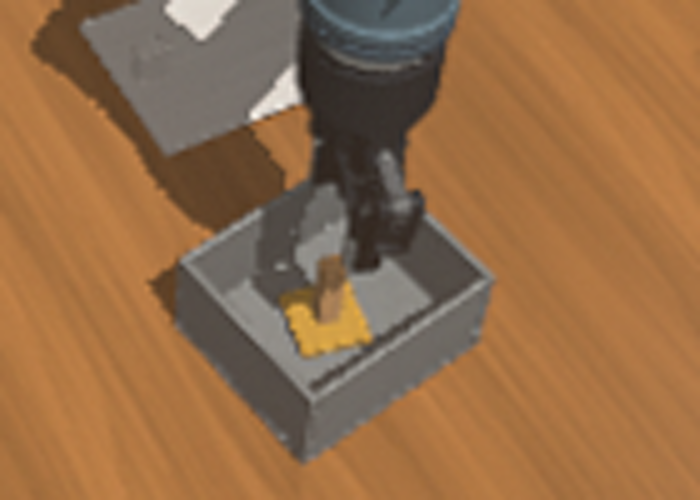

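Run:
```python
from h import *
p=optics.get_image("scene")
g=lambda u,v,z:onz(p,(u/5+250-.4,v/5+200-.4),z)
print("stem top",g(331,262,.065),"foot",g(325,318,.013))
c=[g(*q,.013) for q in((280,295),(350,280),(370,340),(300,357))]
for i in range(4):
    d=c[(i+1)%4]-c[i]; print(c[i],np.linalg.norm(d),np.degrees(np.arctan2(d[1],d[0])))
```

```text
stem top [0.49713833 0.23646882 0.065     ] foot [0.49836678 0.2406404  0.013     ]
[0.51409401 0.2141071  0.013     ] 0.04485257574846182 167.18855080014882
[0.47035803 0.22405287 0.013     ] 0.04378199506151906 73.83617196846332
[0.48254628 0.26610414 0.013     ] 0.044203187402466815 -11.477580392937279
[0.52586552 0.25730839 0.013     ] 0.044776330464509524 -105.24195739411314
```

The crop shows the holder between the jaws' projected path, with stem top at crop (331,262). Its back-projected position, (0.498, 0.238) with yaw -14°, agrees with the fit. I descend and grip.

apply_moves(series=[[[20, -2, -3], [0, 0.4, 0], -0.3], [[45, -2, -3], [0, 0.4, 0], -0.3], [[65, -2, -3], [0, 0.4, 0], -0.3], [[69, -2, -3], [0, 0.4, 0], -0.3], [[69, -2, -3], [0, 0.4, 0], 0.5], [[69, -2, -3], [0, 0.4, 0], 1], [[69, -2, -3], [0, 0.4, 0], 1], [[69, -2, -3], [0, 0.4, 0], 1], [[69, -2, -3], [0, 0.4, 0], 1], [[69, -2, -3], [0, 0.4, 0], 1]], grip_force=50)

```text
time_s: 13.98
position: [0.502, 0.2387, 0.0475]
orientation: [[0.009, -0.242, -0.97], [-0.003, -0.97, 0.242], [-1.0, 0.0, -0.01]]
force: [-1.1, -1.0, 5.5]
finger_gap: 0.0132
```

apply_moves(series=[[[-10, 0, 0], [0, 0, 0], 1], [[-40, 0, 0], [0, 0, 0], 1], [[-80, 0, 0], [0, 0, 0], 1], [[-130, 0, 0], [0, 0, 0], 1], [[-170, 0, 0], [0, 0, 0], 1], [[-170, 0, 0], [0, 0, 0], 1]])

```text
time_s: 14.72
position: [0.5022, 0.2397, 0.2216]
orientation: [[0.017, -0.241, -0.97], [-0.001, -0.97, 0.241], [-1.0, -0.003, -0.016]]
force: [-0.1, 0.4, -1.1]
finger_gap: 0.013
```

Run:
```python
from h import *
o=readout.get_obs(); print(o["position"],o["force"],o["finger_gap"],o["orientation"])
R0=np.array(o["orientation"]);t0=o["position"]
# holder pose relative to tool (stem along tool x), free: distance from foot to TCP, tilt about tool y, slide along z
def pose(x):
    R=R0@Ro.from_euler("y",x[0]).as_matrix()@np.array([[0,0,-1],[0,-1,0],[-1,0,0]]).astype(float)
    return R,t0+R0@np.array([x[1],0,x[2]])
P=[optics.get_image(n) for n in("scene","top")];pm=[]
for p in P:
    m=near(p,"holder",t0+R0@[.02,0,0]); 
    if m is not None: print(m.sum()); pm.append((p,m))
p=P[0];im=cv2.cvtColor(p["img"],cv2.COLOR_RGB2BGR); c=proj(p,t0)[0].astype(int); print(c)
cv2.imwrite("pics/held.png",cv2.resize(im[c[1]-45:c[1]+45,c[0]-60:c[0]+60],None,fx=5,fy=5,interpolation=cv2.INTER_CUBIC))
```

```text
[0.50221686 0.23972979 0.22163378] [-0.0879281   0.39881945 -1.09540226] 0.012990573959925495 [[ 1.66472147e-02 -2.41346806e-01 -9.70296135e-01]
 [-5.58487956e-04 -9.70432705e-01  2.41371194e-01]
 [-9.99861270e-01 -3.47625938e-03 -1.62897908e-02]]
192.0
[320 218]
```

View pics/held.png

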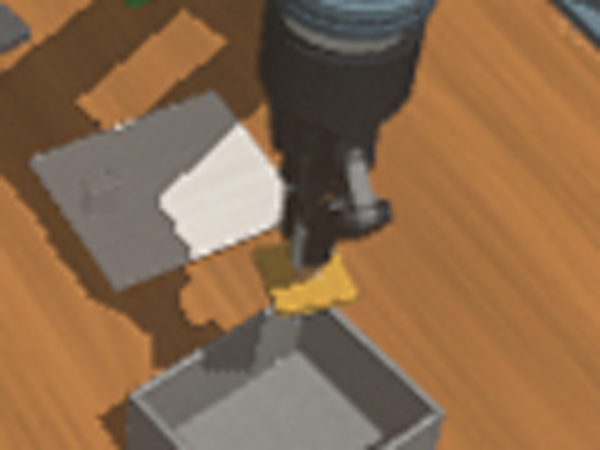

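The crop shows the holder held straight, clear of the box, with the foot at crop (305,280). The scale reads about 1.1 N. I now plan the approach to the plate.

```bash
cat >> h.py <<'E'
PC=np.array([.5428,-.2093,.1]); PY=.205
def plate(s):
    return Ro.from_euler("ZY",[PY,-s]).as_matrix()
F=np.array([.0425,0,.004])
def goal(s,a,c=None,lift=0):
    """TCP pose with tool tilted by a (rad), uphill foot edge on the plate of slope s"""
    P=plate(s); Ew=PC+.022*P[:,0]; A=plate(a); R=tool(-A[:,2],-A[:,1])
    return R,Ew-R@(F+[0,0,-.022])+[0,0,lift]
E
python3 - <<'E'
from h import *
s=np.radians(19.5)
for l in(.04,.008): rel(*goal(s,0,lift=l))
# refit the plate once more with the view clear
P=[optics.get_image(n) for n in("scene","top")]
pp=lambda x:(Ro.from_euler("ZY",[x[2],-x[3]]).as_matrix(),np.array([x[0],x[1],.1]))
for p in P:
    m=near(p,"plate",PC)
    if m is not None:
        print(m.sum()); x,f=fit([(p,m)],PLATE,pp,[.543,-.21,.2,.35],[.01,.01,.1,.1]); print(np.round(x,4),np.degrees(x[3]),f)
im=P[0]["img"];cv2.imwrite("pics/plate.png",cv2.resize(cv2.cvtColor(im[130:200,190:290],cv2.COLOR_RGB2BGR),None,fx=6,fy=6,interpolation=cv2.INTER_CUBIC))
E
```

```text
to [ 0.5455 -0.2087  0.1898] move [  27.8  423.1 -152.8] turn [-25.7  -0.3  -0.2] T 14.93
to [ 0.5455 -0.2087  0.1578] move [  59.8  423.1 -152.6] turn [-25.7  -0.3  -0.2] T 14.93
667.0
[ 0.5432 -0.2092  0.2381  0.322 ] 18.44828745378522 0.06612576064908722
1376.0
[ 0.5447 -0.2091  0.1915  0.2647] 15.164108451329648 0.0352171682626539
```

View pics/plate.png

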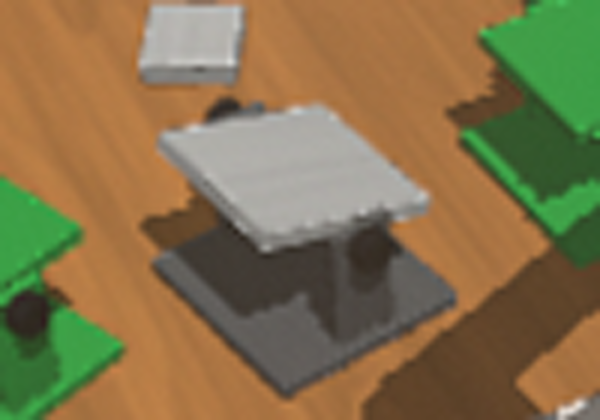

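Run:
```python
from h import *
from scipy.optimize import least_squares
p=optics.get_image("scene")
uv=np.array([(160,140),(322,107),(428,201),(263,241)])/6+[190-.42,130-.42]
L=np.array([[i*.06,j*.055,0] for i in(1,-1) for j in(1,-1)])
def pr(x): return proj(p,L@plate2(x).T+[x[0],x[1],.1])
plate2=lambda x:Ro.from_euler("ZY",[x[2],-x[3]]).as_matrix()
x0=[.543,-.209,.2,.33]; q=pr(x0); idx=[int(np.argmin(np.hypot(*(uv-a).T))) for a in q]; print(idx)
r=least_squares(lambda x:(pr(x)-uv[idx]).ravel(),x0); print(np.round(r.x,4),np.degrees(r.x[2:]),np.round(r.fun,2))
```

```text
[3, 0, 2, 1]
[ 0.5446 -0.2046  0.1888  0.2873] [10.81933866 16.46103751] [ 0.14  0.13 -0.66 -0.29  0.51  0.25  0.01 -0.19]
```

apply_moves(series=[[[5, 45, -15], [-3, 0, 0], 1], [[10, 95, -35], [-6, 0, 0], 1], [[15, 150, -55], [-10, 0, 0], 1], [[20, 205, -75], [-14, 0, 0], 1], [[20, 260, -95], [-18, 0, 0], 1], [[20, 315, -115], [-22, 0, 0], 1], [[20, 370, -135], [-25, 0, 0], 1], [[28, 423, -153], [-25.7, -0.3, 0], 1], [[28, 423, -153], [-25.7, -0.3, 0], 1], [[28, 423, -153], [-25.7, -0.3, 0], 1], [[28, 423, -153], [-25.7, -0.3, 0], 1]])

```text
time_s: 16.55
position: [0.5464, -0.2071, 0.1901]
orientation: [[0.002, 0.204, -0.979], [-0.002, -0.979, -0.204], [-1.0, 0.003, -0.001]]
force: [-0.7, -0.2, -1.3]
finger_gap: 0.0131
```

```bash
cat > st.py <<'E'
from h import *
o=readout.get_obs(); R=np.array(o["orientation"]); f=np.array(o["force"]);m=np.array(o["wrist_torque"])
print("pos",np.round(o["position"],4),"F",np.round(f,2),"M",np.round(m,3),"Ftool",np.round(R.T@f,2),"Mtool",np.round(R.T@m,3),"tilt",np.degrees(np.arcsin(R[:2,0])),o["finger_gap"],o["time_s"])
E
python3 st.py
```

```text
pos [ 0.5464 -0.2071  0.1901] F [-0.71 -0.16 -1.35] M [ 0.018 -0.055  0.004] Ftool [1.35 0.01 0.73] Mtool [-0.004  0.058 -0.007] tilt [ 0.10340201 -0.13532497] 0.013079769471323121 16.55
```

apply_moves(series=[[[15, 0, 0], [0, 0, 0], 1], [[30, 0, 0], [0, 0, 0], 1], [[34, 0, 0], [0, 0, 0], 1], [[35, 0, 0], [0, 0, 0], 1], [[36, 0, 0], [0, 0, 0], 1]])

```text
time_s: 17.18
position: [0.5468, -0.2074, 0.1544]
orientation: [[0.002, 0.204, -0.979], [-0.003, -0.979, -0.204], [-1.0, 0.003, -0.002]]
force: [1.0, -0.2, -0.8]
finger_gap: 0.0134
```

```bash
python3 st.py
```

```text
pos [ 0.5468 -0.2074  0.1544] F [ 0.97 -0.24 -0.8 ] M [ 0.008 -0.053  0.04 ] Ftool [ 0.8   0.43 -0.9 ] Mtool [-0.04   0.054  0.003] tilt [ 0.13678706 -0.15758474] 0.01344591582216303 17.175
```

Not in contact yet. I step down 1 mm at a time.

apply_moves(series=[[[1, 0, 0], [0, 0, 0], 1], [[2, 0, 0], [0, 0, 0], 1], [[2, 0, 0], [0, 0, 0], 1]])

```text
time_s: 17.55
position: [0.5468, -0.2074, 0.1525]
orientation: [[0.003, 0.204, -0.979], [-0.003, -0.979, -0.204], [-1.0, 0.003, -0.002]]
force: [0.5, -0.1, -2.5]
finger_gap: 0.0132
```

apply_moves(series=[[[1, 0, 0], [0, 0, 0], 1], [[1.5, 0, 0], [0, 0, 0], 1], [[1.5, 0, 0], [0, 0, 0], 1]])

```text
time_s: 17.92
position: [0.5467, -0.2074, 0.1509]
orientation: [[0.002, 0.204, -0.979], [-0.003, -0.979, -0.204], [-1.0, 0.003, -0.002]]
force: [0.2, 0.1, -2.1]
finger_gap: 0.0129
```

apply_moves(series=[[[1, 0, 0], [0, 0, 0], 1], [[1.5, 0, 0], [0, 0, 0], 1], [[1.5, 0, 0], [0, 0, 0], 1]])

```text
time_s: 18.3
position: [0.5468, -0.2075, 0.1496]
orientation: [[0.002, 0.204, -0.979], [-0.003, -0.979, -0.204], [-1.0, 0.003, -0.002]]
force: [0.0, 0.2, 0.1]
finger_gap: 0.0133
```

apply_moves(series=[[[0.7, 0, 0], [0, 0, 0], 1], [[1, 0, 0], [0, 0, 0], 1], [[1, 0, 0], [0, 0, 0], 1]])

```text
time_s: 18.68
position: [0.5468, -0.2075, 0.1494]
orientation: [[0.003, 0.204, -0.979], [-0.003, -0.979, -0.204], [-1.0, 0.004, -0.002]]
force: [-2.2, -0.1, 4.9]
finger_gap: 0.0131
```

```bash
python3 st.py
```

```text
pos [ 0.5468 -0.2075  0.1494] F [-2.18 -0.11  4.86] M [ 0.229  0.337 -0.005] Ftool [-4.86 -0.32  2.14] Mtool [ 0.004 -0.283 -0.293] tilt [ 0.17068695 -0.18153417] 0.01308895768770442 18.675
```

```bash
cat >> h.py <<'E'
def tilt(d,push=.0006,e=(.0425,0,-.018)):
    """turn by d deg about tool y through tool-frame point e"""
    o=readout.get_obs(); R=np.array(o["orientation"]);t=np.array(o["position"]);e=np.array(e)
    A=Ro.from_euler("y",d,degrees=True).as_matrix()
    return rel(R@A,t+R@(e-A@e)+[0,0,-push])
E
python3 -c "
from h import *
for d in(3,6,9,12): tilt(d)"
```

```text
to [ 0.5446 -0.2079  0.1478] move [ 1.6 -0.   2.2] turn [ 0.  3. -0.] T 18.68
to [ 0.5425 -0.2084  0.1467] move [ 2.7 -0.   4.3] turn [ 0.  6. -0.] T 18.68
to [ 0.5405 -0.2088  0.1454] move [ 3.9 -0.   6.4] turn [ 0.  9. -0.] T 18.68
to [ 0.5385 -0.2092  0.1441] move [ 5.3 -0.   8.4] turn [ 0. 12. -0.] T 18.68
```

apply_moves(series=[[[1.1, 0, 1.1], [0, 1.5, 0], 1], [[1.6, 0, 2.2], [0, 3, 0], 1], [[2.1, 0, 3.3], [0, 4.5, 0], 1], [[2.7, 0, 4.3], [0, 6, 0], 1], [[3.3, 0, 5.4], [0, 7.5, 0], 1], [[3.9, 0, 6.4], [0, 9, 0], 1], [[4.6, 0, 7.4], [0, 10.5, 0], 1], [[5.3, 0, 8.4], [0, 12, 0], 1], [[5.3, 0, 8.4], [0, 12, 0], 1]])

```text
time_s: 19.8
position: [0.5383, -0.2093, 0.1445]
orientation: [[0.208, 0.204, -0.957], [0.039, -0.979, -0.2], [-0.977, 0.004, -0.211]]
force: [-3.6, 1.4, 4.6]
finger_gap: 0.0133
```

```bash
python3 st.py; python3 -c "
from h import *
for d in(2,4,6,8): tilt(d,.0005)"
```

```text
pos [ 0.5383 -0.2093  0.1445] F [-3.65  1.44  4.63] M [0.293 0.257 0.14 ] Ftool [-5.23 -2.13  2.23] Mtool [-0.066 -0.191 -0.361] tilt [11.99381085  2.24755473] 0.013285987565112657 19.8
to [ 0.5371 -0.2096  0.1431] move [ 1.1 -0.   1.6] turn [0. 2. 0.] T 19.8
to [ 0.5358 -0.2099  0.1421] move [ 1.8 -0.   3. ] turn [ 0.  4. -0.] T 19.8
to [ 0.5346 -0.2101  0.1411] move [ 2.6 -0.   4.4] turn [-0.  6. -0.] T 19.8
to [ 0.5335 -0.2104  0.14  ] move [ 3.4 -0.   5.8] turn [-0.  8.  0.] T 19.8
```

apply_moves(series=[[[1, 0, 1.6], [0, 2, 0], 1], [[1, 0, 1.6], [0, 2, 0], 1], [[1, 0, 1.6], [0, 2, 0], 1]])

```text
time_s: 20.18
position: [0.5371, -0.2099, 0.1436]
orientation: [[0.241, 0.203, -0.949], [0.046, -0.979, -0.198], [-0.969, 0.005, -0.246]]
force: [-2.1, -0.3, 5.3]
finger_gap: 0.0131
```

```bash
python3 st.py; python3 -c "
from h import *
for d in(2,): tilt(d,.0005)"
```

```text
pos [ 0.5371 -0.2099  0.1436] F [-2.12 -0.33  5.33] M [0.111 0.301 0.043] Ftool [-5.69 -0.09  0.77] Mtool [-0.001 -0.272 -0.176] tilt [13.96658332  2.61200801] 0.013120677076675831 20.175
to [ 0.5358 -0.2102  0.1421] move [ 1.1 -0.   1.6] turn [-0.  2.  0.] T 20.18
```

apply_moves(series=[[[1, 0, 1.5], [0, 2, 0], 1], [[1, 0, 1.5], [0, 2, 0], 1], [[1, 0, 1.5], [0, 2, 0], 1]])

```text
time_s: 20.55
position: [0.5361, -0.2104, 0.1426]
orientation: [[0.275, 0.203, -0.94], [0.052, -0.979, -0.197], [-0.96, 0.005, -0.279]]
force: [-3.3, -0.3, 5.3]
finger_gap: 0.0134
```

```bash
python3 st.py; python3 -c "
from h import *
for d in(2,): tilt(d,.0005)"
```

```text
pos [ 0.5361 -0.2104  0.1426] F [-3.28 -0.34  5.31] M [0.182 0.25  0.101] Ftool [-6.02 -0.3   1.67] Mtool [-0.034 -0.207 -0.248] tilt [15.93646365  2.97415779] 0.013399305642726747 20.55
to [ 0.5349 -0.2106  0.1411] move [ 1.1 -0.   1.6] turn [0. 2. 0.] T 20.55
```

apply_moves(series=[[[1.1, 0, 1.5], [0, 2, 0], 1], [[1.1, 0, 1.5], [0, 2, 0], 1], [[1.1, 0, 1.5], [0, 2, 0], 1]])

```text
time_s: 20.92
position: [0.5353, -0.2108, 0.1418]
orientation: [[0.308, 0.203, -0.929], [0.058, -0.979, -0.195], [-0.95, 0.006, -0.313]]
force: [-4.1, -0.2, 7.5]
finger_gap: 0.0134
```

```bash
python3 st.py
```

```text
pos [ 0.5353 -0.2108  0.1418] F [-4.06 -0.18  7.55] M [0.249 0.305 0.086] Ftool [-8.43 -0.6   1.44] Mtool [ 0.013 -0.248 -0.318] tilt [17.9257065   3.33403396] 0.013355096243347879 20.925
```

apply_moves(series=[[[1, 0, 1.3], [0, 1.5, 0], 1], [[1, 0, 1.3], [0, 1.5, 0], 1], [[1, 0, 1.3], [0, 1.5, 0], 1]])

```text
time_s: 21.3
position: [0.5349, -0.2113, 0.1418]
orientation: [[0.333, 0.204, -0.92], [0.062, -0.979, -0.194], [-0.941, 0.007, -0.339]]
force: [-4.7, 1.7, 12.8]
finger_gap: 0.0128
```

```bash
python3 st.py
```

```text
pos [ 0.5349 -0.2113  0.1418] F [-4.65  1.67 12.77] M [0.496 0.589 0.214] Ftool [-13.45  -2.49  -0.37] Mtool [ 0.001 -0.474 -0.644] tilt [19.47433637  3.57733708] 0.012841628128638184 21.3
```

```bash
cat > e.py <<'E'
from h import *
def edges(t,x,y):
    R=tool(x,y); a=np.array(t)
    return a+R@[.0425,0,-.018],a+R@[.0425,0,.026]
for t,x,y in(([.5468,-.2075,.1494],[.003,-.003,-1],[.204,-.979,.004]),([.5383,-.2093,.1445],[.208,.039,-.977],[.204,-.979,.004]),
 ([.5371,-.2099,.1436],[.241,.046,-.969],[.203,-.979,.005]),([.5361,-.2104,.1426],[.275,.052,-.96],[.203,-.979,.005]),([.5353,-.2108,.1418],[.308,.058,-.95],[.203,-.979,.006]),([.5349,-.2113,.1418],[.333,.062,-.941],[.204,-.979,.007])):
    u,d=edges(t,x,y); print("up",np.round(u*1000,1),"down",np.round(d*1000,1),"mid",np.round((u+d)*500,1),"tilt",np.degrees(np.arcsin(np.hypot(x[0],x[1]))))
E
python3 e.py
```

```text
up [ 564.5 -204.   106.9] down [ 521.5 -212.9  106.8] mid [ 543.  -208.4  106.9] tilt 0.2430861346245418
up [ 564.4 -204.   106.8] down [ 522.3 -212.8   97.5] mid [ 543.3 -208.4  102.1] tilt 12.217578934195126
up [ 564.4 -204.4  106.8] down [ 522.7 -213.1   96. ] mid [ 543.6 -208.7  101.4] tilt 14.202564044961838
up [ 564.7 -204.7  106.8] down [ 523.4 -213.3   94.5] mid [ 544.  -209.   100.7] tilt 16.252636175201516
up [ 565.1 -204.8  107.1] down [ 524.2 -213.4   93.3] mid [ 544.7 -209.1  100.2] tilt 18.265062660537446
up [ 565.6 -205.2  107.9] down [ 525.1 -213.7   93. ] mid [ 545.4 -209.4  100.5] tilt 19.799067085041187
```

```bash
python3 -c "
from h import *
tilt(-1.0,-.0000,(.0425,0,.026))"
```

```text
to [ 0.5358 -0.2111  0.1416] move [ 0.5  0.  -0.7] turn [-0. -1. -0.] T 21.3
```

apply_moves(series=[[[0.4, 0, -0.7], [0, -1, -0.4], 1], [[0.4, 0, -0.7], [0, -1, -0.4], 1], [[0.4, 0, -0.7], [0, -1, -0.4], 1], [[0.4, 0, -0.7], [0, -1, -0.4], 1]])

```text
time_s: 21.8
position: [0.5359, -0.2113, 0.1419]
orientation: [[0.316, 0.206, -0.926], [0.065, -0.978, -0.196], [-0.946, 0.001, -0.323]]
force: [-2.6, 1.0, 5.5]
finger_gap: 0.0128
```

```bash
python3 st.py
python3 - <<'E'
from h import *
o=readout.get_obs();R=np.array(o["orientation"]);t=o["position"]
print(R.round(3),np.degrees(np.arccos(-R[2,0])),t+R@[.0425,0,-.018],t+R@[.0425,0,.026])
E
```

```text
pos [ 0.5359 -0.2113  0.1419] F [-2.63  0.97  5.49] M [-0.086  0.437 -0.069] Ftool [-5.97 -1.48  0.47] Mtool [ 0.066 -0.445  0.016] tilt [18.42516208  3.74563329] 0.012843450405916957 21.8
[[ 0.316  0.206 -0.926]
 [ 0.065 -0.978 -0.196]
 [-0.946  0.001 -0.323]] 18.829090085764488 [ 0.56600301 -0.205017    0.10748615] [ 0.52525876 -0.21363362  0.09328545]
```

```bash
cat > av.py <<'E'
from h import *
A=[]
for i in range(10):
    optics.get_image("top"); o=readout.get_obs(); R=np.array(o["orientation"])
    A.append(np.r_[R.T@np.array(o["force"]),R.T@np.array(o["wrist_torque"])])
A=np.array(A); t=o["position"]
print("tool F,M",A.mean(0).round(3),"sd",A.std(0).round(3)); print("tilt",np.degrees(np.arccos(-R[2,0])).round(2),"roll",np.degrees(R[2,1]).round(2),"up",(t+R@[.0425,0,-.018]).round(4),"down",(t+R@[.0425,0,.026]).round(4),o["time_s"],o["finger_gap"])
E
python3 av.py
```

```text
tool F,M [-6.447 -0.981  1.404  0.007 -0.44  -0.016] sd [0.473 0.588 0.379 0.027 0.023 0.02 ]
tilt 18.83 roll 0.08 up [ 0.566  -0.205   0.1075] down [ 0.5252 -0.2137  0.0933] 22.3 0.012984397068843533
```

apply_moves(series=[[[0.6, 0, -0.3], [0, -0.5, 0], 1], [[0.6, 0, -0.3], [0, -0.5, 0], 1], [[0.6, 0, -0.3], [0, -0.5, 0], 1]])

```text
time_s: 22.68
position: [0.5361, -0.2113, 0.142]
orientation: [[0.308, 0.207, -0.929], [0.063, -0.978, -0.197], [-0.949, 0.002, -0.314]]
force: [-7.8, 1.2, 10.6]
finger_gap: 0.013
```

```bash
python3 av.py
```

```text
tool F,M [-12.041  -1.904   3.621   0.027  -0.664  -0.32 ] sd [0.363 0.309 0.513 0.03  0.03  0.029]
tilt 18.32 roll 0.11 up [ 0.5659 -0.2051  0.1073] down [ 0.5251 -0.2137  0.0935] 23.175 0.013494403126437371
```

apply_moves(series=[[[0.5, 0, 0], [0, 0.2, 0], 1], [[0.5, 0, 0], [0, 0.2, 0], 1], [[0.5, 0, 0], [0, 0.2, 0], 1], [[0.5, 0, 0], [0, 0.2, 0], 1]])

```text
time_s: 23.68
position: [0.536, -0.2113, 0.1419]
orientation: [[0.311, 0.208, -0.928], [0.064, -0.978, -0.198], [-0.948, 0.002, -0.317]]
force: [-7.3, 1.2, 9.5]
finger_gap: 0.0131
```

```bash
python3 av.py
python3 - <<'E'
from h import *
p=optics.get_image("scene"); im=cv2.cvtColor(p["img"],cv2.COLOR_RGB2BGR)
cv2.imwrite("pics/fin.png",cv2.resize(im[115:235,180:340],None,fx=5,fy=5,interpolation=cv2.INTER_CUBIC))
E
```

```text
tool F,M [-11.129  -1.811   3.108   0.044  -0.648  -0.269] sd [0.594 0.457 0.413 0.03  0.028 0.024]
tilt 18.49 roll 0.13 up [ 0.5659 -0.2051  0.1073] down [ 0.5251 -0.2138  0.0934] 24.175 0.01332701326610358
```

View pics/fin.png

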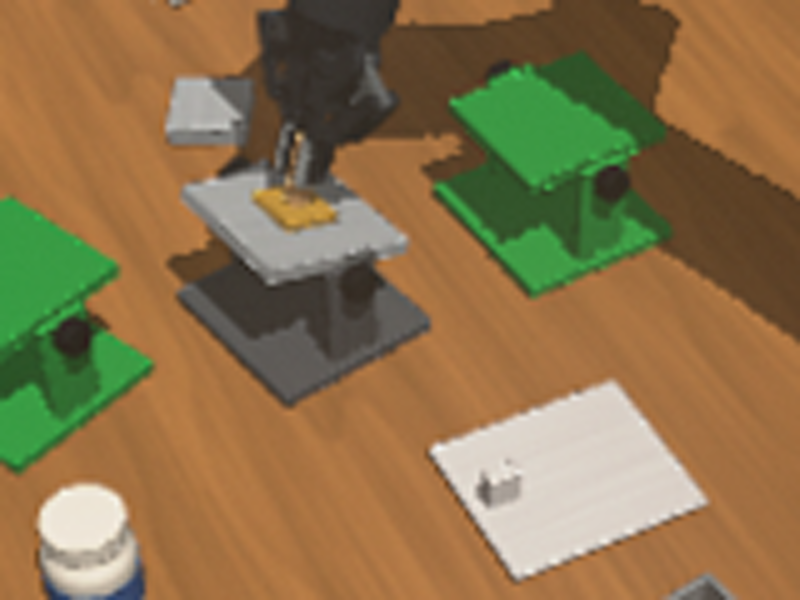

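The final crop shows the foot lying flat at the middle of the grey plate, at crop pixel (296,207). The lid lies flat on the bench. I ease the press slightly and hand in.

apply_moves(series=[[[0.3, 0, 0], [0, 0.1, 0], 1], [[0.3, 0, 0], [0, 0.1, 0], 1], [[0.3, 0, 0], [0, 0.1, 0], 1], [[0.3, 0, 0], [0, 0.1, 0], 1], [[0.3, 0, 0], [0, 0.1, 0], 1]])

```text
time_s: 24.85
position: [0.536, -0.2113, 0.1419]
orientation: [[0.312, 0.208, -0.927], [0.064, -0.978, -0.198], [-0.948, 0.002, -0.319]]
force: [-5.3, 0.5, 8.1]
finger_gap: 0.0128
```

```bash
python3 av.py
```

```text
tool F,M [-9.201 -1.533  2.712  0.04  -0.526 -0.219] sd [0.497 0.479 0.581 0.025 0.035 0.032]
tilt 18.58 roll 0.14 up [ 0.5659 -0.2051  0.1074] down [ 0.5251 -0.2138  0.0934] 25.35 0.012802972358591558
```

Steady at about 9 to 10 N, with the tilt at 18.6°. I hand it in.

```bash
python3 -c "
from h import *
print(finish_job())"
```

```text
the job is handed in; nothing more can be done
None
```

I did the whole job in the order asked and handed it in at about 25 s, still holding the stem. There was no verdict.

- **Lid:** I tipped it about 25° on its far edge, lifted it off and laid it tab-up on the bench. Its underside fitted at 5.8 mm above the bench, against 6 mm expected.
- **Holder:** I set the foot down by its uphill edge and tilted it to about 18.6°. The foot's centre is about 3 mm from the fitted plate centre, and the last picture shows it lying flat there.
- **Press:** It was steady at about 9 N along the tool, plus about 3 N sideways. It was 11 N before I eased it.

**Where the checks disagreed:**
- **Slope:** The camera fits spread from 15° to 21°. I relied on where the foot's edges touched, which gave 18.3° to 18.9°.
- **Torque:** The wrist torque readings are consistent with full contact, but they were too noisy to confirm it on their own.
- **Bystanders:** I did not measure the jar, burr stand and steel block again at the end. No move went near them, and the jar and steel block show in the last picture, apparently where they were.

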